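# Lock a keyhole towel rail onto its mounting board

### The job

Fit the towel rail onto the timber mounting board: lower its plate over both brass screw heads through the round ends of the keyholes until it lies flat on the board, then slide it towards its orange end until it is fully home and the red latch stud springs up behind it, and let go. The screws' place along the board is adjustable, so find it gently, by sight or feel, without forcing anything, and leave the other things on the table where they are.

Things in the scene. Friction and masses are not known exactly. Their poses are not given: they have to be found in the camera images.
- towel_rail: Short towel rail, loose, about 0.25 kg, starts flat on the table: bright aluminium plate 190 x 46 x 4 mm (x, y, z) with a dark square bar on it. Origin: centre of the plate's underside; x along the plate towards its orange end (cap strip, 8 mm high, at x = 84 to 95 mm), z up out of its face.
- rail_grip (a point): Middle of the rail's bar, where to grip it: x = y = 0, z = 34 mm of the rail. The bar lies along the rail's x, 88 mm long, 12 mm wide, 14 mm high (z = 27 to 41 mm), on two 12 mm posts at x = -32 and +32 mm, clear underneath between them. Axes as the rail's.
- rail_keyhole (a point): Centre of the round end of the front keyhole, underside of the plate, x = +65 mm of the rail; the rear one is at x = -65 mm. Both on the middle line (y = 0), through the plate: round (eight-sided) end 18 mm across, and from it an 8.5 mm wide slot towards the rail's -x, away from the orange end.
- mount: Dark timber mounting board, fixed flat on the table, 240 x 90 x 18 mm. Origin: centre of its underside; x along it, z up. The rail must go on with its x along the board's x. With both heads through the round ends its underside drops from z = 28 (resting on the heads) to 18 mm; then it slides 18 mm to +x until the shanks meet the slot ends.
- board_top (a point): Centre of the board's top face (z = 18 mm). In the groove (24 mm wide, y = 0) a steel bar carries two brass-headed screws 130 mm apart. It is clamped firmly, but each time elsewhere: the screws' middle lies -10 to +10 mm along x from here, not reported. Heads: 13 mm across, chamfered, 6 to 10 mm above the top face, on 5.5 mm shanks.
- latch (a joint): Red spring stud, 10 x 14 mm, on the steel bar 84 mm from the screws' middle towards the board's -x. Value in m: 0 up (5 mm above the board's top), about 0.005 pressed flush, with only 0.5 to 1 N. The rail's rear end holds it down while the rail lies flat but is not home; it comes free and springs up behind the plate in the last 2 mm before the stop.
- drinking_glass: clear drinking glass, 83 mm across, 94 mm high, loose bystander; origin at the centre of its foot
- mug: cream mug, 90 x 128 x 104 mm with handle, loose bystander; origin at the foot
- jar: small glass jar with grey lid, 62 x 67 x 90 mm, loose bystander; origin at the centre of its foot
- timer: green and cream kitchen timer, 68 mm across, 44 mm high, loose bystander; origin at the centre of its foot

How it is judged:
By the outcome, as a careful person would: the job done as asked, in the order asked, and still so for the second after the job is handed in, with the robot touching nothing.
It also fails if it takes over 54 s, if anything falls off the work surface, if the arm or the gripper's body presses on something with over 40 N, if the wrist force passes 120 N, or if a joint passes its speed limit or range.

### The arm

A 7-joint arm with a two-finger parallel gripper is mounted at the origin on a cart in front of the work surface, level with it; the furniture and walls round the work are solid. World frame = base frame: x ahead of the robot, y to its left, z up, the work surface at z = 0. Lengths are in m, angles in rad, forces in N, time in s.
With the tool pointing down it reaches from about 0.4 to 0.9 m from the base axis. Payload 5.5 kg.
Tool frame: the origin (TCP) lies midway between the tips of the shut fingers; the grasp point (between the pads) lies 19 mm behind it (manip.grip_depth is the distance from the TCP to the grasp point, in m); z points along the fingers, y is the line along which they close (so a half turn about z gives the same grasp; the last joint's range is limited). The gripper opens to 92 mm and grips with 3 to 60 N. Pads are 19 mm wide; open, the fingers measure 130 mm over their backs; the gripper's body (75 mm by 190 mm) begins 47 mm behind the grasp point.
Start: joints at [1.421, 0.501, -0.427, 1.55, 0.221, 1.138, -0.21], TCP at [0.261, -0.595, 0.227] pointing down, gripper open.
Joint ranges: [-2.88, 2.88], [-0.31, 2.03], [-1.54, 1.56], [0.2, 2.42], [-1.41, 4.55], [0.19, 2.02], [-2.57, 2.57]. Speed limits (rad/s): [2.57, 2.57, 3.14, 3.14, 3.14, 3.14, 3.14].

### API

Orientations are given as a unit quaternion [x, y, z, w].
In Python, from bench import manip, effector, viewer gives the robot as it stands. Calls block until the motion is done:
- manip.move_pose(position, orientation): joint-space move of the TCP to a pose.
- manip.servo_line(position, ori=None, vel=0.15): straight line of the TCP; ori=None keeps the orientation; vel is the mean speed in m/s.
- manip.movej(angles): joint-space move.
- effector.open_jaws() and effector.close(f_grip=None): open the fingers fully, or close them until they stop; f_grip is the grip in N (None keeps the last).
- manip.sleep(seconds).
- manip.solve_ik(position, orientation): joint angles nearest the present ones, or None.
- viewer.get_image(name): name is "scene" or "side" or "wrist"; returns the picture (384x512x3 uint8, red, green, blue); there is no depth.
- viewer.get_calibration(name): a dict with "vfov" (degrees; the focal length in pixels is half the picture's height over the tangent of half this angle, whatever the lens; pixels are square), "cx", "cy" (the principal point, pixels), "eye" and "attitude" of the camera in the world. Camera axes: x right, y down, z forward; pixel columns grow to the right and rows downward; lengths in m; the calibration is good to about 2 mm. A picture is of the moment at which its call begins: read the wrist's pose just before it. get_calibration takes no time and is no camera call; for the wrist camera it gives the pose at the moment of the call.
A pose or a line that the arm cannot do raises manip.PlanningError and nothing moves.
- manip.hand_in(): hands the job in; it is judged then, once.
Readings, each from a call of its own:
- manip.current_clock(): time.
- manip.current_q(): joint angles.
- manip.current_joint_velocities(): joint speeds.
- manip.current_tau(): joint torques, N m.
- manip.current_tool_pos(): TCP position.
- manip.current_tcp_rot(): TCP orientation.
- manip.current_force(): force on the tool from outside, world axes, zero at the start.
- manip.current_wrist_torque(): the same for the moment, N m.
- manip.current_finger_gap(): finger opening in m.
- manip.current_gripper_force(): force on a finger pad.
Only numpy, scipy, OpenCV 4.12 (cv2) and the standard library are available. Lean on these libraries where they do the work, as an engineer would, in place of code of your own. Each camera call takes 0.05 s, during which the arm holds its last target. There are 200 camera calls.

## Working session

There is one attempt and no reset: what is moved stays moved. The work goes in short steps, each a Python script; the robot and the scene stay as the last script left them, time stands still between calls to the robot, and variables do not carry over. Pictures are saved under pics/ and viewed, at most 10 in all, crops included, and the job is handed in when it is done.

```bash
mkdir -p pics; ls; python3 - <<'E'
from bench import manip, effector, viewer
import cv2,numpy as np
a=viewer.get_image("scene");b=viewer.get_image("side")
for n,i in(("scene",a),("side",b)): cv2.imwrite(f"pics/{n}0.png",i[:,:,::-1]); print(n,viewer.get_calibration(n))
print("wrist",viewer.get_calibration("wrist"),manip.current_tcp_rot(),manip.current_clock())
E
```

```text
pics
scene {'vfov': 51.31805277209442, 'cx': 252.37889060010087, 'cy': 190.51174982476934, 'eye': array([0.14734189, 0.92224336, 1.01996367]), 'attitude': array([-0.24694261,  0.90625783, -0.32980232,  0.09458606])}
side {'vfov': 51.921324421883405, 'cx': 258.16647771418286, 'cy': 189.4067020441116, 'eye': array([ 0.46993227, -0.83781102,  0.47732701]), 'attitude': array([ 0.82583449, -0.027953  ,  0.03095213, -0.56236819])}
wrist {'vfov': 63.91244319777125, 'cx': 259.005998666064, 'cy': 189.71561323855974, 'eye': array([ 0.33298941, -0.56334771,  0.38400895]), 'attitude': array([ 0.82806218, -0.54141247, -0.08030817,  0.12139256])} [ 9.78767795e-01  2.04970316e-01 -1.80833064e-04 -8.60322768e-04] 0.1
```

View pics/scene0.png

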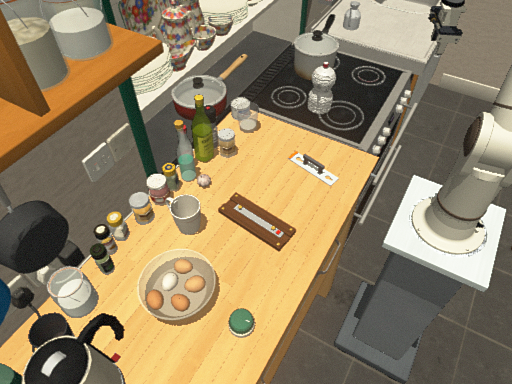

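View pics/side0.png

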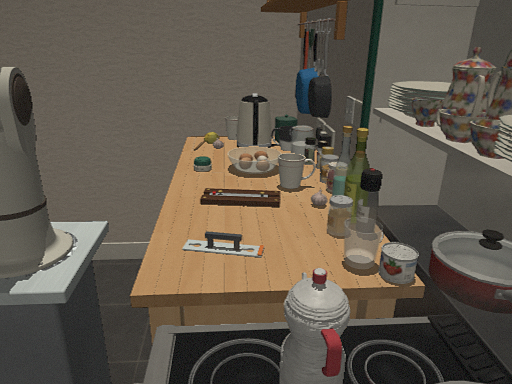

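The scene view shows the rail at about (314,168) with its orange end near (337,182), and the board at about (257,221). In the side view the rail is at about (224,247), orange end at right (262,250), and the board is at (241,198). I'll cast rays for rough poses, then look with the wrist camera.

```bash
cat > h.py <<'E'
from bench import manip, effector, viewer
import cv2,numpy as np
from scipy.spatial.transform import Rotation as R
def cast(c,px,z):
    px=np.atleast_2d(px).astype(float); f=192/np.tan(np.radians(c["vfov"]/2))
    d=np.c_[(px-[c["cx"],c["cy"]])/f,np.ones(len(px))]@R.from_quat(c["attitude"]).as_matrix().T
    return c["eye"]+d*((z-c["eye"][2])/d[:,2])[:,None]
def down(yaw): # tool down, tool x axis at world angle yaw
    c,s=np.cos(yaw),np.sin(yaw)
    return R.from_matrix(np.array([[c,s,0],[s,-c,0],[0,0,-1]])).as_quat()
def shot(n,name):
    c=viewer.get_calibration(n); i=viewer.get_image(n); cv2.imwrite(f"pics/{name}.png",i[:,:,::-1]); return c,i
E
python3 - <<'E'
from h import *
np.set_printoptions(precision=4,suppress=True)
c=viewer.get_calibration("scene");s=viewer.get_calibration("side")
print("rail",cast(c,[[290,154],[337,182]],0.004),cast(s,[[184,247],[262,252]],.004))
print("board",cast(c,[[219,207],[236,195],[295,231],[279,247]],.018),cast(s,[[202,196],[280,196]],.018))
print("heads",cast(c,[[237,207],[279,231]],.026))
w=viewer.get_calibration("wrist"); T=R.from_quat(manip.current_tcp_rot())
print("cam in tool",T.inv().apply(w["eye"]-manip.current_tool_pos()),(T.inv()*R.from_quat(w["attitude"])).as_matrix())
E
```

```text
rail [[ 0.5623 -0.026   0.004 ]
 [ 0.3639  0.0137  0.004 ]] [[ 0.3701 -0.005   0.004 ]
 [ 0.5534 -0.0368  0.004 ]]
board [[0.642  0.3123 0.018 ]
 [0.6217 0.2433 0.018 ]
 [0.3929 0.2727 0.018 ]
 [0.4078 0.3469 0.018 ]] [[0.3987 0.2779 0.018 ]
 [0.6362 0.2699 0.018 ]]
heads [[0.5892 0.2885 0.026 ]
 [0.4322 0.3021 0.026 ]]
cam in tool [ 0.0791 -0.     -0.1582] [[-0.0004 -0.9576 -0.288 ]
 [ 1.     -0.0005  0.0001]
 [-0.0002 -0.288   0.9576]]
```

```bash
python3 - <<'E'
from h import *
np.set_printoptions(precision=3,suppress=True)
for n,p in(("rail",[.462,-.015,.2]),("board",[.515,.295,.2])):
  for y in(-.15,np.pi-.15): print(n,y,manip.solve_ik(p,down(y)))
manip.move_pose([.45,-.012,.22],down(-.17))
c,i=shot("wrist","w_rail"); np.save("c_rail.npy",c)
manip.move_pose([.505,.295,.22],down(-.12))
c,i=shot("wrist","w_board"); np.save("c_board.npy",c)
print(manip.current_clock(),manip.current_q())
a=cv2.imread("pics/w_rail.png");b=cv2.imread("pics/w_board.png")
cv2.imwrite("pics/two.png",np.vstack([cv2.resize(x[60:330,90:430],(680,540)) for x in(a,b)])[:,:] if 0 else np.hstack([x[:, 90:430] for x in (a,b)]))
E
```

```text
rail -0.15 [ 0.792  0.279 -0.932  2.021  0.271  0.969 -1.998]
rail 2.991592653589793 [ 1.109  0.609 -1.468  2.015  0.672  1.153  0.772]
board -0.15 [-0.129  0.453 -0.57   1.721  0.276  1.049 -2.513]
board 2.991592653589793 [ 0.294  0.783 -1.301  1.708  0.788  1.284  0.238]
3.5833 [-0.073  0.431 -0.645  1.722  0.289  1.086 -2.504]
```

View pics/two.png

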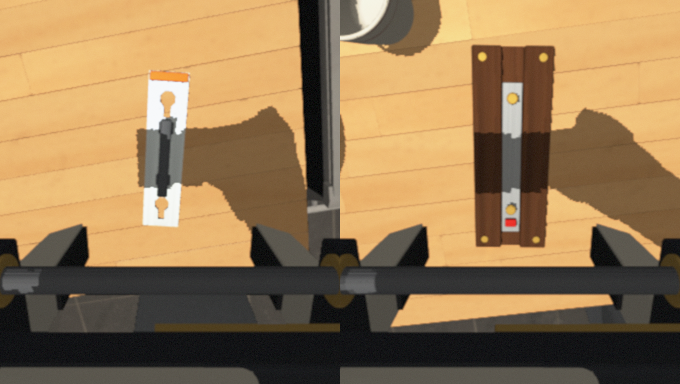

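Left (full-image column = shown + 90): the rail has its orange end at the top (169,76), i.e. world +x. Right (column − 250): the board has its red latch at the bottom (511,222), so board +x is also world +x. The heads are at about (513,98) and (511,209).

```bash
cat > meas.py <<'E'
from h import *
def biggest(m):
    cs,_=cv2.findContours(m.astype(np.uint8)*255,cv2.RETR_EXTERNAL,cv2.CHAIN_APPROX_NONE)
    return max(cs,key=cv2.contourArea)[:,0,:]
def blobs(m,amin):
    n,l,s,c=cv2.connectedComponentsWithStats(m.astype(np.uint8)); return [(c[k],s[k,4]) for k in range(1,n) if s[k,4]>=amin]
def axis(P):
    (cx,cy),(w,h),a=cv2.minAreaRect((P[:,:2]*1000).astype(np.float32))
    if w<h: w,h,a=h,w,a+90
    a=np.radians(a); a=(a+np.pi/2)%np.pi-np.pi/2
    return np.array([cx,cy])/1000,(w,h),a
def hsv(i): return cv2.cvtColor(i,cv2.COLOR_RGB2HSV).astype(int)
E
python3 - <<'E'
from meas import *
np.set_printoptions(precision=4,suppress=True)
c=np.load("c_rail.npy",allow_pickle=True).item();i=cv2.imread("pics/w_rail.png")[:,:,::-1].copy();h=hsv(i);i=i.astype(int)
roi=np.zeros(i.shape[:2],bool);roi[60:235,220:290]=1
m=roi&(((h[...,1]<40)&(h[...,2]>90))|((h[...,0]<16)&(h[...,1]>170)&(h[...,2]>180)))
m=cv2.morphologyEx(m.astype(np.uint8),cv2.MORPH_CLOSE,np.ones((9,9)))
print("rail",axis(cast(c,biggest(m),.004)))
o=roi&(h[...,0]<16)&(h[...,1]>170)&(h[...,2]>180)
print("orange",[ (cast(c,b[0],.008),b) for b in blobs(o,20)])
dk=roi&(i.max(2)<60); bb=biggest(dk); print("dark",axis(cast(c,bb,.041)),bb.min(0),bb.max(0))
c=np.load("c_board.npy",allow_pickle=True).item();i=cv2.imread("pics/w_board.png")[:,:,::-1].copy();h=hsv(i);i=i.astype(int)
roi=np.zeros(i.shape[:2],bool);roi[35:255,375:475]=1;roi=np.roll(roi,-160,1)
roi=np.zeros(i.shape[:2],bool);roi[35:255,212:312]=1
w=roi&(i[...,0]<130); w=cv2.morphologyEx(w.astype(np.uint8),cv2.MORPH_CLOSE,np.ones((25,25)))&roi
print("board",axis(cast(c,biggest(w),.018)))
y=roi&(h[...,0]>14)&(h[...,0]<30)&(h[...,1]>110)&(h[...,2]>140)
for b in blobs(y,8): print("brass",b,cast(c,b[0],.018),cast(c,b[0],.028))
r=roi&((h[...,0]<6)|(h[...,0]>174))&(h[...,1]>180)&(h[...,2]>120)
for b in blobs(r,8): print("red",b,cast(c,b[0],.023))
E
```

```text
rail (array([ 0.4631, -0.0083]), (188.747802734375, 46.70856857299805), np.float64(-0.23282326303270562))
orange [(array([[ 0.553, -0.034,  0.008]]), (array([262.5405,  73.1351]), np.int32(37)))]
dark (array([ 0.4573, -0.0063]), (69.55902099609375, 12.658478736877441), np.float64(-0.1966648591224276)) [247 134] [259 195]
board (array([0.5174, 0.2809]), (236.7790985107422, 105.63440704345703), np.float64(-0.12935852257674618))
brass (array([256.5766, 148.0803]), np.int32(5999)) [[0.5275 0.2937 0.018 ]] [[0.5291 0.2934 0.028 ]]
brass (array([231.9028,  56.2917]), np.int32(72)) [[0.6295 0.3078 0.018 ]] [[0.6282 0.3071 0.028 ]]
brass (array([293.,  57.]), np.int32(69)) [[0.6208 0.2423 0.018 ]] [[0.6197 0.2435 0.028 ]]
brass (array([262.1075,  98.1075]), np.int32(93)) [[0.5825 0.2806 0.018 ]] [[0.5826 0.2807 0.028 ]]
brass (array([260.4384, 209.3562]), np.int32(73)) [[0.451  0.2984 0.018 ]] [[0.4547 0.298  0.028 ]]
brass (array([234.1667, 238.9524]), np.int32(42)) [[0.415  0.3368 0.018 ]] [[0.4197 0.3353 0.028 ]]
brass (array([285.619 , 239.3571]), np.int32(42)) [[0.4063 0.2713 0.018 ]] [[0.4113 0.2717 0.028 ]]
red (array([260.5, 222. ]), np.int32(66)) [[0.4362 0.3002 0.023 ]]
```

```bash
python3 - <<'E'
from meas import *
np.set_printoptions(precision=4,suppress=True)
c=np.load("c_rail.npy",allow_pickle=True).item();i=cv2.imread("pics/w_rail.png")[:,:,::-1].copy();h=hsv(i)
roi=np.zeros(i.shape[:2],bool);roi[60:235,225:290]=1
o=roi&(h[...,0]<17)&(h[...,1]>190)&(h[...,2]>180);o[90:]=0
print("orange",[(cast(c,b[0],.010),b) for b in blobs(o,60)])
P=cast(c,[[260,71.5],[250.5,225.5]],.004);print(P,P.mean(0),np.arctan2(*(P[0]-P[1])[[1,0]]))
wh=roi&(h[...,1]<40)&(h[...,2]>170)
for r in(85,95,115,122,190,196,214,220): k=np.where(wh[r])[0]; print(r,k.min(),k.max(),cast(c,[(k.min()+k.max())/2,r],.004))
for r0,r1 in((90,120),(190,222)):
    q=roi.copy();q[:r0]=0;q[r1:]=0
    for b in blobs(q&(h[...,1]>60)&(h[...,2]>60),15): print("hole?",b,cast(c,b[0],.002))
print(h[76,240:282,:].tolist()[::4],h[100,238:278].tolist()[::4])
E
```

```text
orange [(array([[ 0.5489, -0.0344,  0.01  ]]), (array([263.5366,  76.75  ]), np.int32(164)))]
[[ 0.5555 -0.0315  0.004 ]
 [ 0.3707  0.013   0.004 ]] [ 0.4631 -0.0093  0.004 ] -0.23653075181971575
85 238 278 [[ 0.5416 -0.0268  0.004 ]]
95 238 277 [[ 0.5308 -0.0243  0.004 ]]
115 237 276 [[ 0.5087 -0.0193  0.004 ]]
122 237 275 [[ 0.5008 -0.0173  0.004 ]]
190 234 270 [[0.4184 0.0024 0.004 ]]
196 234 269 [[0.4106 0.0045 0.004 ]]
214 233 268 [[0.3866 0.0101 0.004 ]]
220 233 267 [[0.3785 0.0123 0.004 ]]
hole? (array([230.6927, 104.2237]), np.int32(371)) [[0.526  0.0086 0.002 ]]
hole? (array([257.2048, 102.1325]), np.int32(249)) [[ 0.523  -0.0226  0.002 ]]
hole? (array([283.3306, 104.9404]), np.int32(369)) [[ 0.5146 -0.0524  0.002 ]]
hole? (array([228.6692, 205.0865]), np.int32(266)) [[0.4029 0.036  0.002 ]]
hole? (array([279.4078, 205.8217]), np.int32(645)) [[ 0.3906 -0.0287  0.002 ]]
hole? (array([250.9579, 205.7789]), np.int32(190)) [[0.397  0.0077 0.002 ]]
[[15, 148, 241], [17, 189, 246], [17, 189, 246], [16, 189, 246], [16, 190, 247], [16, 190, 246], [16, 194, 246], [16, 196, 246], [16, 196, 246], [16, 198, 246], [15, 118, 219]] [[15, 6, 244], [105, 4, 250], [110, 3, 250], [11, 33, 186], [17, 130, 235], [17, 131, 236], [17, 131, 235], [105, 4, 250], [98, 4, 250], [105, 2, 249]]
```

```bash
python3 - <<'E'
import cv2
a=cv2.imread("pics/w_rail.png")[60:240,210:310];cv2.imwrite("pics/rz.png",cv2.resize(a,None,fx=3.3,fy=3.3,interpolation=cv2.INTER_NEAREST))
E
```

```text
(no output)
```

View pics/rz.png

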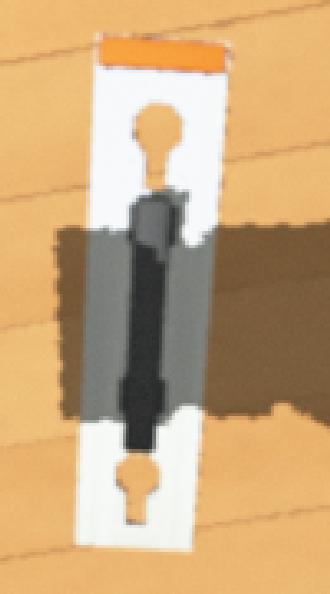

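The zoom shows the orange cap at the top and a clean plate outline; the midline slope gives the rail at (0.463, -0.008) with yaw -0.235. The heads put the screws' middle near (0.5187, 0.2894), with board yaw -0.134.

```bash
python3 - <<'E'
from h import *
np.set_printoptions(precision=4,suppress=True)
q=down(-.235); p=np.array([.4631,-.0083,.015])
manip.move_pose(p+[0,0,.09],q)
manip.servo_line(p,vel=.08)
print("F",manip.current_force())
effector.close(25)
print(manip.current_finger_gap(),manip.current_gripper_force(),manip.current_tool_pos(),manip.current_force())
manip.servo_line(p+[0,0,.10],vel=.12)
q=down(-.1345)
b=np.array([.5187,.2894,.018+.015])
for d in(.012,0): print(manip.solve_ik(b+[0,0,d],q))
u=np.array([np.cos(-.1345),np.sin(-.1345),0])
print(manip.solve_ik(b+.018*u,q))
manip.move_pose(b+[0,0,.055],q)
c,i=shot("wrist","w_hand");np.save("c_hand.npy",c)
print(manip.current_clock(),manip.current_tool_pos(),manip.current_force(),manip.current_finger_gap(),manip.current_q())
E
```

```text
F [ 0.1041  0.1457 -0.0517]
0.011730550538734877 24.99988228082657 [ 0.463  -0.0085  0.015 ] [-0.7776 -1.3838 -0.6787]
[-0.23    0.6409 -0.4275  1.8166  0.3669  0.763  -2.5563]
[-0.2301  0.6604 -0.4276  1.8195  0.3849  0.7445 -2.5704]
[-0.2163  0.6799 -0.4277  1.7818  0.3866  0.7637 -2.5482]
9.5083 [0.5194 0.2866 0.0876] [ 0.3063 -0.4061 -2.0581] 0.011869442590027809 [-0.2267  0.574  -0.4252  1.802   0.3095  0.8331 -2.5106]
```

View pics/w_hand.png

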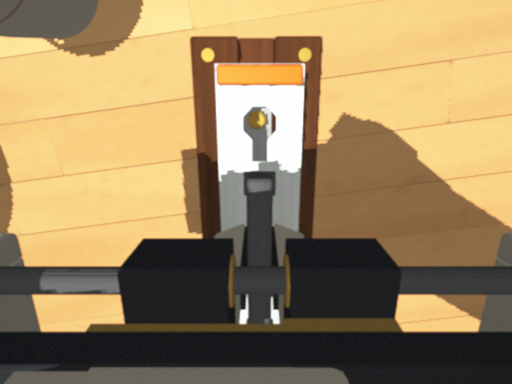

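The rail is held straight: cap centre at about (260,74), keyhole at (260,122), and the front head shows through it at (257,119). J7 is too near its limit, so I'll look for a better elbow posture and measure the offsets.

```bash
python3 - <<'E'
from meas import *
np.set_printoptions(precision=4,suppress=True)
p=manip.current_tool_pos();o=manip.current_tcp_rot();q0=np.array(manip.current_q())
print("pose",p,"yaw",2*np.arctan2(o[1],o[0]),o)
z=manip.solve_ik(p,o)-q0; print("selfik",z)
D=[]
for k in range(3):
    e=np.zeros(3);e[k]=.01; D.append(manip.solve_ik(p+e,o)-q0-z)
for k in range(3):
    e=np.zeros(3);e[k]=.03; D.append(manip.solve_ik(p,(R.from_rotvec(e)*R.from_quat(o)).as_quat())-q0-z)
U,S,V=np.linalg.svd(np.array(D));print("S",S,"null",V[-1])
c=np.load("c_hand.npy",allow_pickle=True).item();i=cv2.imread("pics/w_hand.png")[:,:,::-1].copy();h=hsv(i)
print("eye",c["eye"])
def rel(P): 
    d=P[:,:2]-p[:2];a=2*np.arctan2(o[1],o[0]);return d@np.array([[np.cos(a),-np.sin(a)],[np.sin(a),np.cos(a)]])
m=np.zeros(i.shape[:2],bool);m[60:90,210:310]=1
m&=(h[...,0]<17)&(h[...,1]>190)&(h[...,2]>180)
for b in blobs(m,100): print("orange",b,rel(cast(c,b[0],p[2]-.015+.008)))
m=np.zeros(i.shape[:2],bool);m[90:170,214:306]=1
wh=m&(h[...,1]<40)&(h[...,2]>150)
for r in(95,100,140,160):
    k=np.where(wh[r])[0]; print(r,k.min(),k.max(),rel(cast(c,[(k.min()+k.max())/2,r],p[2]-.011)))
q=np.zeros(i.shape[:2],bool);q[98:145,235:285]=1
for b in blobs(q&~wh,60): print("hole+slot",b)
for r in range(100,150,3):
    k=np.where((q|m)[r]&~wh[r])[0]; k=k[(k>235)&(k<285)]; print(r,(k.min(),k.max()) if len(k) else None,end=" ")
y=q&(h[...,0]>14)&(h[...,0]<30)&(h[...,1]>110)&(h[...,2]>90)
for b in blobs(y,20): print("head",b,cast(c,b[0],.028))
E
```

```text
pose [0.5194 0.2866 0.0876] yaw -0.1375103028542599 [ 0.9976 -0.0687 -0.0001  0.001 ]
selfik [ 0.  0. -0. -0.  0.  0. -0.]
S [0.065  0.0613 0.0248 0.0211 0.0153 0.0092] null [-0.1955  0.0321 -0.8928 -0.2796  0.1008 -0.1626 -0.2213]
eye [0.5974 0.2772 0.2456]
orange (array([272.4566,  74.5936]), np.int32(219)) [[ 0.0893 -0.0057]]
95 215 303 [[0.0795 0.0011]]
100 216 303 [[0.077  0.0008]]
140 217 301 [[0.056 0.001]]
160 218 301 [[0.0449 0.0008]]
hole+slot (array([256.    , 125.5072]), np.int32(694))
hole+slot (array([273.2381, 122.5873]), np.int32(63))
100 None 103 None 106 None 109 (np.int64(251), np.int64(260)) 112 (np.int64(248), np.int64(263)) 115 (np.int64(246), np.int64(273)) 118 (np.int64(244), np.int64(275)) 121 (np.int64(244), np.int64(275)) 124 (np.int64(244), np.int64(274)) 127 (np.int64(244), np.int64(275)) 130 (np.int64(244), np.int64(274)) 133 (np.int64(247), np.int64(266)) 136 (np.int64(250), np.int64(266)) 139 (np.int64(253), np.int64(266)) 142 (np.int64(253), np.int64(265)) 145 (np.int64(253), np.int64(265)) 148 (np.int64(253), np.int64(265)) head (array([256.4919, 119.4355]), np.int32(248)) [[0.5828 0.2805 0.028 ]]
```

```bash
python3 - <<'E'
from meas import *
np.set_printoptions(precision=4,suppress=True)
q=down(-.1345); b=np.array([.5186,.2885,.033]); p=b+[0,0,.06]
for s in range(3):
    q0=np.array(manip.current_q());pp=manip.current_tool_pos();o=manip.current_tcp_rot();D=[]
    for k in range(3):
        e=np.zeros(3);e[k]=.01; D.append(manip.solve_ik(pp+e,o)-q0)
        e=np.zeros(3);e[k]=.03; D.append(manip.solve_ik(pp,(R.from_rotvec(e)*R.from_quat(o)).as_quat())-q0)
    n=np.linalg.svd(np.array(D))[2][-1]; n*=np.sign(n[6])
    manip.movej(list(q0+.13*n)); print(manip.current_tool_pos(),manip.current_q())
manip.move_pose(p,q); manip.sleep(.3)
o=manip.current_tcp_rot();print("end",manip.current_clock(),manip.current_tool_pos()-p,2*np.arctan2(o[1],o[0]),manip.current_q(),manip.current_force())
print(manip.solve_ik(b,q))
E
```

```text
[0.5253 0.1901 0.0705] [-0.1979  0.5687 -0.3067  1.8388  0.2962  0.8538 -2.4813]
[0.5246 0.126  0.0633] [-0.207   0.5623 -0.1888  1.8616  0.265   0.8598 -2.4417]
[0.5265 0.1143 0.0643] [-0.2628  0.5544 -0.0968  1.866   0.2142  0.851  -2.3949]
end 11.625 [ 0.0003 -0.0013 -0.0003] -0.1363442533962012 [-0.3775  0.5384 -0.2259  1.8058  0.159   0.8157 -2.389 ] [ 0.1028  0.4891 -2.4653]
[-0.3942  0.6268 -0.2074  1.8269  0.187   0.7068 -2.4113]
```

```bash
cat > view2.py <<'E'
from meas import *
np.set_printoptions(precision=4,suppress=True)
def look(name):
    p=manip.current_tool_pos();o=manip.current_tcp_rot();a=2*np.arctan2(o[1],o[0])
    c,i=shot("wrist",name);h=hsv(i)
    f=lambda P:((P[:,:2]-p[:2])@np.array([[np.cos(a),-np.sin(a)],[np.sin(a),np.cos(a)]]))[0]
    m=np.zeros(h.shape[:2],bool);m[60:170,214:306]=1
    y=m&(h[...,0]>14)&(h[...,0]<32)&(h[...,1]>100)&(h[...,2]>70);y[:95]=0
    for b in blobs(y,30): print("head rel",b[0],b[1],f(cast(c,b[0],.028)))
    o_=m&(h[...,0]<17)&(h[...,1]>170)&(h[...,2]>150);o_[92:]=0
    r=np.where(o_.sum(1)>30)[0];k=np.where(o_.any(0))[0]
    print("orange rows",r.min(),r.max(),"rel",f(cast(c,[259,(r.min()+r.max())/2],p[2]-.007)))
    wh=m&(h[...,1]<40)&(h[...,2]>150)
    for rr in (97,101):
        k=np.where(wh[rr])[0]; print("mid",k.min(),k.max(),f(cast(c,[(k.min()+k.max())/2,rr],p[2]-.011)))
E
python3 - <<'E'
from view2 import *
b=np.array([.5186,.2885,.033]); t=b+[0,0,.016]
manip.servo_line(t,down(-.1345),vel=.06); manip.sleep(.3)
e=manip.current_tool_pos()-t; print(e)
manip.servo_line(t-e,down(-.1345),vel=.03);manip.sleep(.3)
o=manip.current_tcp_rot();print(manip.current_clock(),manip.current_tool_pos()-t,2*np.arctan2(o[1],o[0]),manip.current_force(),manip.current_q())
look("w_close")
E
```

```text
[0.0003 0.0001 0.0004]
13.3583 [-0.0003 -0.0001 -0.0004] -0.13447595479019026 [-0.1816 -0.1734 -1.9011] [-0.3903  0.6024 -0.2125  1.8235  0.1793  0.7343 -2.4052]
head rel [257.822  123.2958] 382 [0.0647 0.0012]
orange rows 65 83 rel [0.0901 0.0005]
mid 215 303 [0.079  0.0005]
mid 215 303 [0.077  0.0005]
```

View pics/w_close.png

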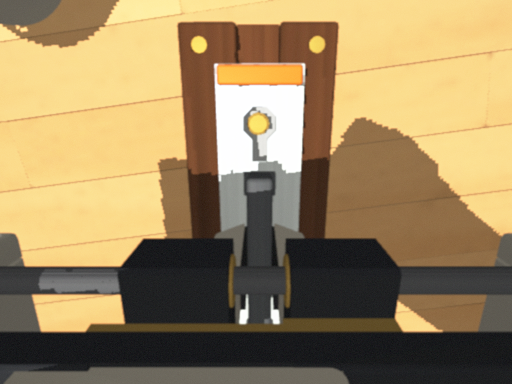

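The head sits centred in the round keyhole (258,123), within about 1 mm. I'll lower gently while watching the force.

```bash
python3 - <<'E'
from view2 import *
q=down(-.1345); b=np.array([.5182,.2891,.033]); F0=None
for z in [.012,.010,.008,.006,.004,.002,.001,0,-.0005]:
    t=b+[0,0,z]; manip.servo_line(t,q,vel=.03); manip.sleep(.08); F=np.array(manip.current_force())
    if F0 is None: F0=F
    print(z,manip.current_tool_pos()-t,F-F0,manip.current_wrist_torque())
    if abs(F-F0).max()>5: print("stop");break
print(manip.current_clock(),manip.current_tool_pos(),manip.current_finger_gap())
E
```

```text
0.012 [-0.0001 -0.     -0.0001] [0. 0. 0.] [ 0.0688  0.0186 -0.0084]
0.01 [-0. -0. -0.] [-1.3358  0.9313 -0.5902] [ 0.0123 -0.0063  0.0492]
0.008 [-0. -0. -0.] [-1.6806  0.6368  0.7095] [ 0.0648  0.0067 -0.0046]
0.006 [-0.0001 -0.     -0.0001] [-1.3064  0.498   0.8338] [0.0397 0.0472 0.0851]
0.004 [0.     0.0001 0.    ] [-1.3871  0.8535  1.2149] [ 0.0436  0.0535 -0.0177]
0.002 [-0.  0. -0.] [-0.791   0.8974  2.0362] [0.062  0.1107 0.037 ]
0.001 [-0.  0.  0.] [-0.598   0.8415  0.6275] [ 0.0527  0.0624 -0.0176]
0 [0.     0.0001 0.0001] [-0.887   0.1141  1.6229] [ 0.1089  0.1267 -0.0099]
-0.0005 [-0.      0.      0.0004] [-3.5019 -0.8224  8.2861] [-0.1093  0.5385 -0.0323]
stop
16.4333 [0.5182 0.2891 0.0329] 0.01159922845465966
```

It dropped fully onto the board. Now the slide.

```bash
python3 - <<'E'
from view2 import *
a=-.1345;q=down(a);u=np.array([np.cos(a),np.sin(a),0]);v=np.array([-u[1],u[0],0]); b=np.array([.5182,.2891,.0330])
manip.servo_line(b,q,vel=.02);F0=np.array(manip.current_force());print("F0",F0)
for s in [.003,.006,.009,.012,.014,.0155,.0165,.017,.0175,.018,.0185,.019,.0195,.020]:
    t=b+s*u; manip.servo_line(t,q,vel=.03); manip.sleep(.08); F=np.array(manip.current_force()); e=manip.current_tool_pos()-b
    print(s,"at %.4f %.4f %.4f"%(e@u,e@v,e[2]),"F",np.array([F@u,F@v,F[2]]))
    if F@u<-14 or abs(F@v)>12: print("stop");break
print(manip.current_clock(),manip.current_finger_gap())
look("w_slid")
E
```

```text
F0 [-1.3349 -1.2734  2.1809]
0.003 at 0.0025 0.0003 -0.0000 F [-3.7466  0.3762  3.8597]
0.006 at 0.0062 0.0002 -0.0001 F [-2.8121  0.3864  1.0908]
0.009 at 0.0094 -0.0000 -0.0000 F [-0.8314  0.102   0.8669]
0.012 at 0.0123 -0.0001 -0.0000 F [-1.7743  0.5662  1.3434]
0.014 at 0.0140 -0.0001 -0.0000 F [-2.4685 -0.0425  2.2338]
0.0155 at 0.0156 -0.0000 -0.0000 F [-2.3585 -0.0732  1.1168]
0.0165 at 0.0167 0.0000 -0.0000 F [-2.3344  0.1661  1.6786]
0.017 at 0.0171 -0.0000 -0.0000 F [-2.219   0.3419  0.8118]
0.0175 at 0.0174 0.0000 -0.0000 F [-3.2522 -0.4164  1.5841]
0.018 at 0.0174 -0.0000 -0.0001 F [-5.5078 -0.2821  3.2271]
0.0185 at 0.0174 0.0000 -0.0000 F [-6.2769 -0.3564  4.7067]
0.019 at 0.0174 0.0000 -0.0001 F [-7.3181 -0.1616  5.6173]
0.0195 at 0.0174 -0.0000 -0.0001 F [-9.1193 -1.6048  6.4975]
0.02 at 0.0174 -0.0000 -0.0001 F [-10.0432  -0.9721   7.1817]
21.35 0.011870182830101607
head rel [259.081  157.6759] 395 [0.0478 0.0005]
orange rows 65 83 rel [0.09   0.0005]
mid 215 303 [0.079  0.0005]
mid 215 303 [0.0769 0.0005]
```

Firm stop at 17.4 mm of travel. Release and check the latch.

```bash
python3 - <<'E'
from view2 import *
a=-.1345;q=down(a);u=np.array([np.cos(a),np.sin(a),0]); b=np.array([.5182,.2891,.0330])
manip.servo_line(b+.0178*u,q,vel=.02);print(manip.current_force())
effector.open_jaws();print(manip.current_finger_gap(),manip.current_tool_pos()-b)
p=b+.0178*u+[0,0,.0]
manip.servo_line(p+[0,0,.06],q,vel=.1)
manip.move_pose(p+[-.02,0,.19],q);manip.sleep(.2)
c,i=shot("wrist","w_end");np.save("c_end.npy",c)
print(manip.current_clock())
cv2.imwrite("pics/ez.png",cv2.resize(i[20:260,180:340,::-1],None,fx=2.4,fy=2.4,interpolation=cv2.INTER_CUBIC))
E
```

```text
[-5.9667 -0.1862  2.9138]
0.09182253899334099 [ 0.0176 -0.0024 -0.    ]
24.5667
```

View pics/ez.png

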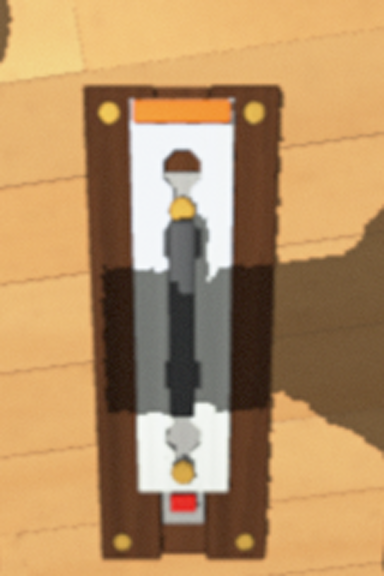

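The plate lies flat at full slide. Both heads (181,207) and (183,470) are in the slots, and the red stud (184,502) is fully exposed with a gap behind the rear edge (row 492). Handing in.

```bash
python3 -c "
from bench import manip
print(manip.hand_in())"
```

```text
the job is handed in; nothing more can be done
None
```

The towel rail is on the board: it dropped flat over both screw heads, slid 17.4 mm to a firm stop, and was let go and handed in at about 25 s. In the last picture the red stud is fully clear behind the plate, though I didn't measure its height.

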